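# Hang the card easel on the bench rail and set up the blood-smear reference plate

### The job

Get the blood-smear reference ready at the microscope bench. Hang the grey card easel on the free stretch of the bench rail: tip its top back towards the rail so that the angled strip on its rear goes over the slanted cleat, then lower it gently until it drops fully home and hangs plumb, and let go. Then take the pink-bordered plate from the rack, lean it in the middle of the easel's slope, right way up with its picture facing out, set down gently, and let go; leave everything else where it is.

Things in the scene. Friction and masses are not known exactly. Their poses are not given: they have to be found in the camera images.
- rail: Bench rail, position and yaw vary: a 340 mm aluminium cleat along its y (-170 to 170 mm) on two dark posts, fixed. Origin: on the bench below the cleat's top edge, mid-length. Things hang on its -x side. A white pen bin (x -55 to 0) with pens up to z = 189 hangs fixed at y = -165 to -109; free stretch: y = -105 to 170. A bar at z = 82 to 98, front x = -3.5, props the back of a hung item.
- rail_edge (a point): The cleat's top edge at mid-length (x = 0, y = 0, z = 170 in rail's frame; same axes). The cleat is a 4 mm blade; its upper face slopes from here down and back, 60 degrees below horizontal, to x = 20, z = 135, at an upright web (x = 20 to 26, z = 109 to 155). A hung item's strip sits in this V. The blade's front corner is at x = -3.5, z = 168.
- easel: Grey hang-on card easel, loose, about 0.34 kg, stands on the bench; 60 wide (y -30 to 30), 104 tall, x from -46 (front) to 36 (flat back). Front faces its -x. Origin: underside, mid-width. Front lip x -46 to -40, top z = 26; ledge. To hang: tip its top back (to its +x) 10 to 15 degrees, pass the strip behind the cleat's edge, bring it upright while lowering. Home: axes parallel to the rail's.
- easel_notch (a point): Inner corner where the orange rear strip leaves the easel's back, mid-width (x = 36, y = 0, z = 96 in easel's frame; same axes). The strip is 4 mm thick, full width, and slants down and back, 60 degrees below horizontal, to its tip at x = 47, z = 77. Hung fully home, this notch is at x = -3.5, z = 176 in the rail's frame.
- easel_grip (a point): Middle of the easel's body between its two flat side cheeks, 60 mm apart in y: the place to grip it from above (x = 22, y = 0, z = 72 in easel's frame; same axes). Cheeks at this height reach from the slope at x = 13 to the back at x = 36.
- easel_ledge (a point): Where the easel's level ledge meets its sloped backstop, mid-width (x = -18, y = 0, z = 8 in easel's frame; same axes). The ledge runs forward to the lip at x = -40. The slope rises from here to x = 27, z = 104, leaning back 25 degrees from vertical. A plate's lower back edge sits here; its origin is then near x = -22, z = 10.
- pink_plate: Pink-bordered rigid acrylic plate, 8 mm thick (x), 120 wide (y), 170 tall (z), about 0.18 kg. Its front (-x) shows cells in pink and purple; the back is white. Starts upright in one of the rack's slots, either one. Origin: centre of its underside; top edge at z = 170. Can be pinched across its 8 mm at the top edge; 125 mm stand free above the slot.
- teal_plate: Teal-bordered rigid acrylic plate, 8 mm thick (x), 120 wide (y), 170 tall (z), about 0.18 kg. Its front (-x) shows crystals in blue and yellow; the back is white. Starts upright in one of the rack's slots, either one. Origin: centre of its underside; top edge at z = 170. Can be pinched across its 8 mm at the top edge; 125 mm stand free above the slot. Stays in the rack.
- rack: Black plate rack fixed to the bench (position and yaw vary), base 130 (x) x 110 (y) x 6 mm. Origin: centre of its underside. Two slots along its y, at x = -35 and x = 35, 11 mm wide between 4 mm walls with tops at z = 51; plates stand in them on the base (z = 6), fronts towards the rack's -x.
- stain_bottle: Amber glass stain bottle with black cap, 52 mm across, 125 mm tall, loose. Origin: centre of its underside.
- staining_jar: Open glass staining jar, 68 mm across, 85 mm tall, loose. Origin: centre of its underside.
- beaker: Clear plastic beaker, 68 mm across, 80 mm tall, loose. Origin: centre of its underside.
- slide_box: Flat blue slide box with pale lid, 87 x 122 x 35 mm, loose. Origin: centre of its underside.
- cell_counter: Grey desktop cell counter with a row of keys, 80 x 130 x 35 mm, loose. Origin: centre of its underside.
- petri_dishes: Two stacked clear petri dishes, 88 mm across, 31 mm tall, loose. Origin: centre of the underside.
Not all that is in view belongs to the job. What is shaped like the pink_plate but green is not meant.

How it is judged:
On the way, in this order (a step that is already met when the one before it is completed fails the run):
1. the easel, tipped with its top back, has its strip over the rail's cleat (x of easel_notch in the frame of rail between -0.025 and 0.018 m and z of easel_notch in the frame of rail between 0.176 and 0.225 m and y of easel_notch in the frame of rail between -0.085 and 0.15 m and angle between easel's own x axis and vertical above 1.651 rad and angle between easel's own z axis and vertical below 0.6 rad), for 0.05 s.
2. the easel hangs fully home on the rail, plumb, and let go (x of easel_notch in the frame of rail between -0.0085 and 0.0005 m and z of easel_notch in the frame of rail between 0.171 and 0.181 m and y of easel_notch in the frame of rail between -0.075 and 0.14 m and angle between easel's own z axis and vertical below 0.07 rad and angle between the y axis of easel and the y axis of rail, either way round below 0.07 rad and contact force between the fingers and easel below 0.2 N and linear speed of easel below 0.02 m/s), for 0.3 s.
At the end, for the whole second after the job is handed in: Easel fully home on the free stretch of the rail (notch within 5 mm), plumb and parallel within 4 degrees; pink plate on its ledge within 22 mm of the middle, upright, picture out, leaning back 19 to 37 degrees, square within 8 degrees; both at rest, let go (x of easel_notch in the frame of rail between -0.0085 and 0.0005 m and z of easel_notch in the frame of rail between 0.171 and 0.181 m and y of easel_notch in the frame of rail between -0.075 and 0.14 m and angle between easel's own z axis and vertical below 0.07 rad and angle between the y axis of easel and the y axis of rail, either way round below 0.07 rad and x of pink_plate in the frame of easel between -0.04 and -0.012 m and y of pink_plate in the frame of easel between -0.022 and 0.022 m and z of pink_plate in the frame of easel between 0.004 and 0.018 m and angle between pink_plate's own x axis and vertical between 1.901 and 2.221 rad and angle between pink_plate's own z axis and vertical below 0.65 rad and angle between the y axis of pink_plate and the y axis of easel, either way round below 0.14 rad and linear speed of each of easel, pink_plate below 0.02 m/s and angular speed of pink_plate below 0.1 rad/s and contact force between pink_plate and easel above 0.3 N); the robot touches nothing.
It fails at once if the plate is forced against the easel (over 30 N) (contact force between pink_plate and easel above 30 N).
It fails at once if the plate comes down on the easel's ledge faster than 0.3 m/s (linear speed of pink_plate above 0.3 m/s and z of pink_plate in the frame of easel between -0.01 and 0.03 m and x of pink_plate in the frame of easel between -0.06 and 0.02 m and y of pink_plate in the frame of easel between -0.06 and 0.06 m).
It fails at once if the easel comes down on the rail faster than 0.4 m/s (linear speed of easel above 0.4 m/s and z of easel_notch in the frame of rail between 0.165 and 0.195 m and x of easel_notch in the frame of rail between -0.02 and 0.02 m and y of easel_notch in the frame of rail between -0.17 and 0.17 m).
It fails at once if a bystander is pushed more than 25 mm (distance of any of stain_bottle, staining_jar, beaker, slide_box, cell_counter, petri_dishes, teal_plate from where it was at the start of the episode above 0.025 m).
It also fails if it takes over 58 s, if anything falls off the work surface, if the arm or the gripper's body presses on something with over 40 N, if the wrist force passes 120 N, or if a joint passes its speed limit or range.

### The arm

A 7-joint arm with a two-finger parallel gripper is mounted at the origin on the work surface. World frame = base frame: x ahead of the robot, y to its left, z up, the work surface at z = 0. Lengths are in m, angles in rad, forces in N, time in s.
With the tool pointing down it reaches from about 0.4 to 0.85 m from the base axis. Payload 10.4 kg.
Tool frame: the origin (TCP) lies on the centre line of the jaws, within the pads' length; the fingertips stand 17 mm ahead of it and the grasp point (between the pads) lies 2 mm behind it; z points along the fingers, y is the line along which they close (so a half turn about z gives the same grasp; the last joint's range is limited). The gripper opens to 85 mm and grips with 20 to 120 N. Pads are 22 mm wide; open, the fingers measure 114 mm over their backs; the gripper's body (76 mm by 85 mm) begins 54 mm behind the grasp point. The pads swing forward as they close: fully open they stand 13 mm farther back than shut.
Start: joints at [-0.023, 0.332, -0.065, 1.46, 0.022, 1.35, -0.088], TCP at [0.625, 0, 0.248] pointing down, gripper open.
Joint ranges: [-2.6, 2.6], [-0.5, 2.12], [-1.47, 1.34], [0.16, 2.42], [-1.27, 4.41], [0.06, 2.06], [-2.6, 2.6]. Speed limits (rad/s): [2.22, 2.22, 2.79, 2.79, 3.14, 3.14, 3.14].

### API

Orientations are given as a unit quaternion [x, y, z, w].
In Python, from workcell import get_obs, optics, job gives the robot as it stands. The module is installed in compiled form; this text tells all that it offers.
- The arm moves only by the tool send_rows, never from a script. Its argument "plan" is a list that holds one entry, the list of rows, each a list of 7 numbers: the turn, a rotation vector about the tool's x, y, z in units of 1.5 rad (1.0 is 1.5 rad), then the shift along the tool's x, y, z in units of 20 cm (1.0 is 20 cm), then the opening, from 0 (shut) to 1 (fully open). A call has 1 to 20 rows; each row shifts and turns the commanded pose from where the row before left it, along the tool's axes as they then stand; what a row does not reach is not made up. A row lasts 1/12 s, in which the tool goes at most 41.7 mm and 7.16 degrees, less where a joint would pass 70% of its speed; a pose out of reach is approached as far as the arm can. A call with a number of a shift or a turn outside -1 to 1 is refused whole. A call with a gripper value outside its range is refused whole. The fingers move at their own pace and stop on an object; "squeeze" is the grip in N (left out, the last holds). Time passes only in rows, so rows that do not move let the fingers close. It gives the time, the measured TCP pose, the force, the opening and the grip force at its end, in the units of the state.
- get_obs(): the state, without advancing time (a new reading comes with each control period).
- optics.camera(name): name is "scene" or "side" or "wrist"; returns the picture (480x640x3 uint8, red, green, blue); there is no depth.
- optics.get_calibration(name): a dict with "intrinsics" (3x3 intrinsics, pixels), "world_from_camera" (4x4, takes a point from camera to world coordinates); the wrist camera has in their place "T_tool_cam" (4x4, takes a point from camera to tool coordinates, whose origin is the TCP and whose axes are the flange's). Camera axes: x right, y up, looking along -z (the intrinsics and any distortion apply to the point x, -y, -z); pixel columns grow to the right and rows downward; lengths in m; the calibration is good to about 2 mm. A picture is of the moment at which its call begins: read the wrist's pose just before it. get_calibration takes no time and is no camera call.
- job.hand_in(): hands the job in; it is judged then, once.
The state is a dict: "clock": time; "joint_pos": joint angles; "joint_velocities": joint speeds; "tau": joint torques, N m; "position": TCP position; "ee_rot": TCP orientation; "ft_force": force on the tool from outside, world axes, zero at the start; "torque": the same for the moment, N m; "grip_width": opening from 0.0 (shut) to 1.0 (fully open); "grasp_force": force on a finger pad.
Only numpy, scipy, OpenCV 4.12 (cv2) and the standard library are available. Lean on these libraries where they do the work, as an engineer would, in place of code of your own. Each camera call takes 0.05 s, during which the arm holds its last target. There are 200 camera calls.

## Working session

There is one attempt and no reset: what is moved stays moved. The work goes in short steps, Python scripts to look and compute and a tool call to move; the robot and the scene stay as the last step left them, time stands still between calls to the robot, and variables do not carry over. Pictures are saved under pics/ and viewed, at most 10 in all, crops included, and the job is handed in when it is done.

Besides the shell and the picture viewer there is one more tool, called after ">>>" in YAML: its name, and indented under it one key for each argument. send_rows: Moves the arm, as the interface text tells. Its arguments: {"type":"object","properties":{"plan":{"type":"array"},"squeeze":{"type":"number"}},"required":["plan"]}

```bash
mkdir -p pics
python3 - <<'E'
from workcell import get_obs, optics, job
import cv2, numpy as np
print(get_obs())
for n in ("scene","side","wrist"):
    c=optics.get_calibration(n); print(n,{k:np.round(v,4).tolist() if not isinstance(v,str) else v for k,v in c.items()})
    cv2.imwrite(f"pics/{n}0.png",optics.camera(n)[:,:,::-1])
E
```

```text
{'clock': 0.0, 'joint_pos': array([-0.02261839,  0.33284089, -0.0647233 ,  1.46093372,  0.02161032,
        1.34990963, -0.08849625]), 'joint_velocities': array([-0.00037856, -0.00041303,  0.000709  ,  0.000129  , -0.00023207,
       -0.00023874,  0.00132392]), 'tau': array([ 4.98105128e-04, -6.25449800e+01,  4.97091911e-02, -3.91610491e+01,
        1.63588714e-02,  9.83294769e-03, -6.01235030e-06]), 'position': array([6.24648521e-01, 1.76052029e-05, 2.47538959e-01]), 'ee_rot': array([ 7.07082828e-01,  7.07130390e-01, -5.16917461e-04, -4.68654876e-04]), 'ft_force': array([-0.66710956,  0.17857106,  0.29282962]), 'torque': array([ 0.03549128, -0.02439008, -0.05398818]), 'grasp_force': 0.0, 'grip_width': 0.9964892615295377}
scene {'intrinsics': [[473.0755, 0.0, 317.772], [0.0, 473.0755, 240.8072], [0.0, 0.0, 1.0]], 'world_from_camera': [[0.7601, -0.5489, 0.3478, 1.044], [0.6497, 0.6319, -0.4227, -0.5754], [0.0122, 0.5472, 0.8369, 1.2108], [0.0, 0.0, 0.0, 1.0]]}
side {'intrinsics': [[572.6847, 0.0, 331.6702], [0.0, 572.6847, 239.4838], [0.0, 0.0, 1.0]], 'world_from_camera': [[-0.9752, 0.1657, -0.1464, 0.376], [-0.2212, -0.7336, 0.6425, 0.8934], [-0.0009, 0.659, 0.7521, 1.1759], [0.0, 0.0, 0.0, 1.0]]}
wrist {'intrinsics': [[347.9748, 0.0, 316.968], [0.0, 347.9748, 245.6475], [0.0, 0.0, 1.0]], 'T_tool_cam': [[-0.0007, 0.9595, 0.2819, 0.0716], [1.0, 0.0003, 0.0014, 0.0001], [0.0012, 0.2819, -0.9594, -0.1258], [0.0, 0.0, 0.0, 1.0]]}
```

View pics/scene0.png

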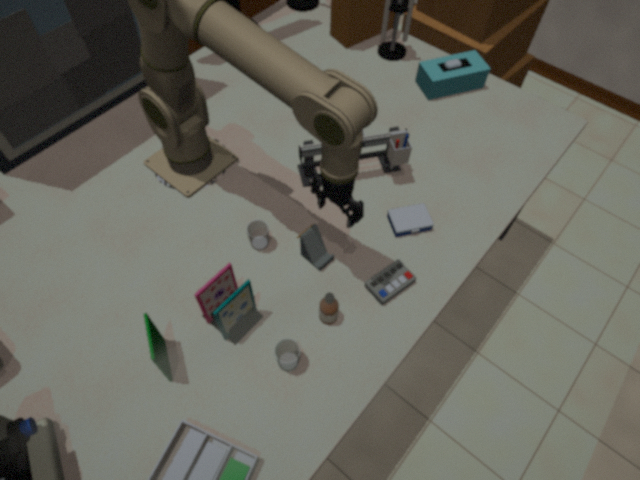

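View pics/side0.png

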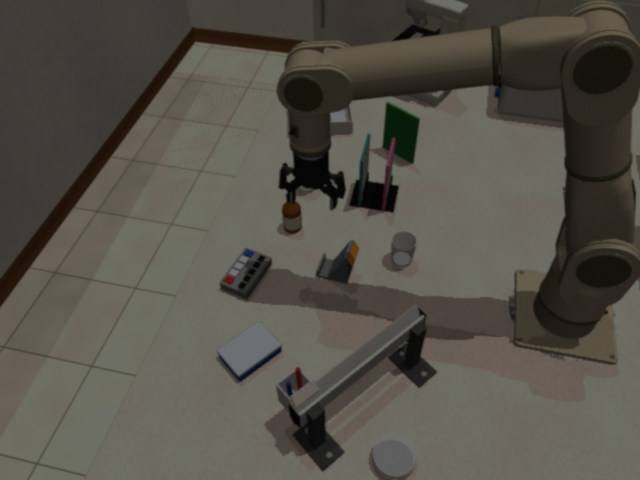

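```bash
cat > h.py <<'E'
import cv2, numpy as np
def crop(im,x0,y0,x1,y1,s):
    c=cv2.resize(im[y0:y1,x0:x1],None,fx=s,fy=s,interpolation=cv2.INTER_CUBIC)
    c=np.clip(c*1.7,0,255).astype(np.uint8)
    for x in range(-(-x0//10)*10,x1,10):
        cv2.line(c,(int((x-x0)*s),0),(int((x-x0)*s),5 if x%50 else 14),(0,255,255),1)
        if x%20==0: cv2.putText(c,str(x),(int((x-x0)*s)-8,24),0,.35,(0,255,255),1)
    for y in range(-(-y0//10)*10,y1,10):
        cv2.line(c,(0,int((y-y0)*s)),(5,int((y-y0)*s)),(0,255,255),1)
        if y%20==0: cv2.putText(c,str(y),(7,int((y-y0)*s)+4),0,.35,(0,255,255),1)
    return c
def mosaic(cs,out):
    H=max(c.shape[0] for c in cs)
    m=np.hstack([cv2.copyMakeBorder(c,0,H-c.shape[0],0,0,cv2.BORDER_CONSTANT) for c in cs]); print(m.shape); cv2.imwrite(out,m)
E
python3 - <<'E'
from h import *
s=cv2.imread("pics/scene0.png");d=cv2.imread("pics/side0.png")
mosaic([crop(s,290,120,415,275,3.2),crop(d,270,230,440,475,2.35)],"pics/a.png")
mosaic([crop(s,190,255,266,350,5.2),crop(d,343,130,408,220,6)],"pics/b.png")
E
```

```text
(576, 800, 3)
(540, 785, 3)
```

View pics/a.png

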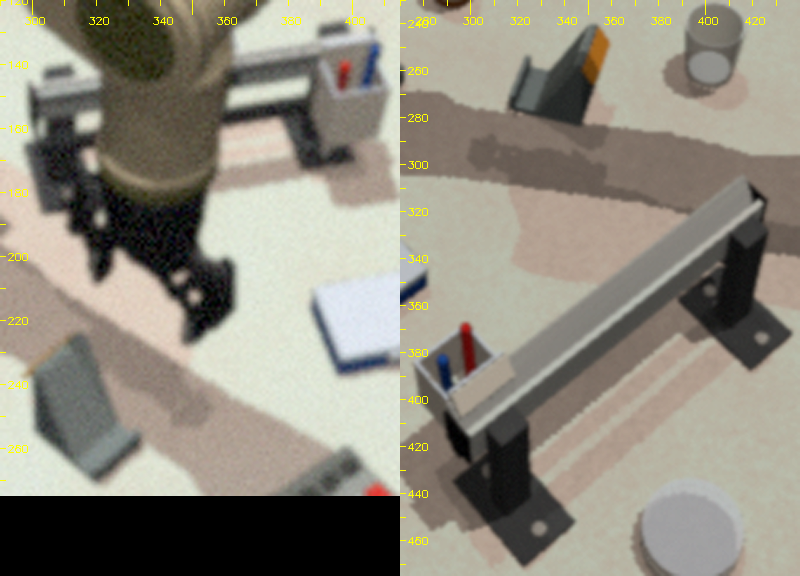

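View pics/b.png

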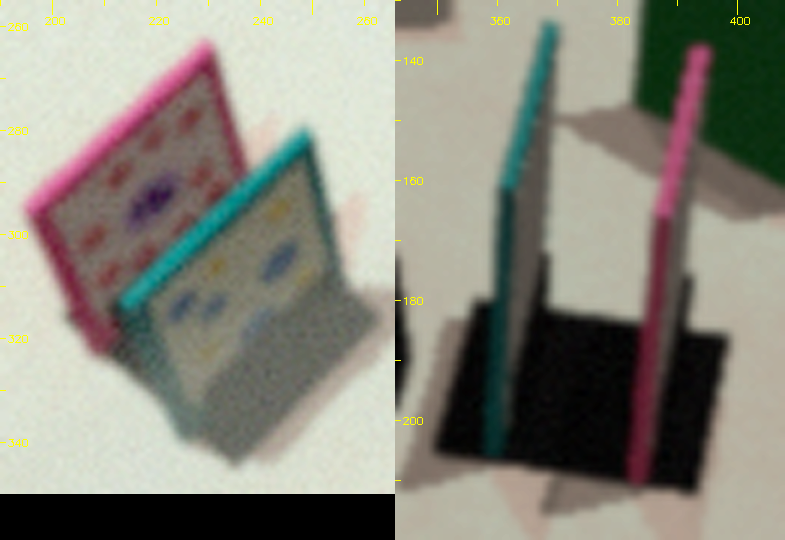

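View pics/wrist0.png

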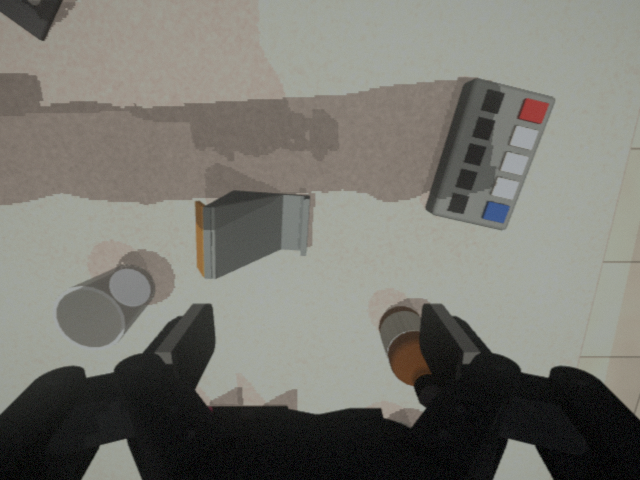

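Run:
```python
from h import *
w=cv2.imread("pics/wrist0.png");d=cv2.imread("pics/side0.png");s=cv2.imread("pics/scene0.png")
a=crop(w,185,180,325,290,3.5);b=crop(d,312,235,358,290,6.6); c=crop(s,295,215,340,275,4.5); e=crop(s,292,125,412,185,4.5)
m=np.vstack([np.hstack([a,cv2.copyMakeBorder(b,0,385-b.shape[0],0,0,0) if b.shape[0]<=385 else b[:385]])[:, :800-0]])
r=np.hstack([c[:215],e[:215]]); m=m[:,:800]; r=cv2.copyMakeBorder(r[:, :800],0,0,0,max(0,m.shape[1]-r.shape[1]),0)[:, :m.shape[1]]
m=np.vstack([m,r]);print(m.shape);cv2.imwrite("pics/c.png",m)
```

```text
(600, 794, 3)
```

View pics/c.png

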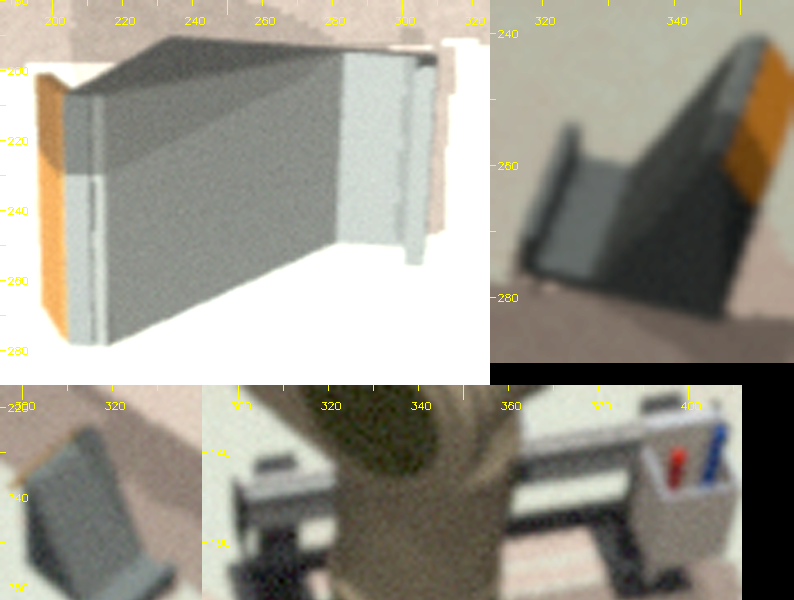

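```bash
cat > fit.py <<'E'
import numpy as np
from workcell import optics, get_obs
from scipy.spatial.transform import Rotation as R
from scipy.optimize import least_squares
CAL={n:optics.get_calibration(n) for n in("scene","side","wrist")}
def T_of(n,obs=None):
    if n!="wrist": return np.array(CAL[n]["world_from_camera"])
    T=np.eye(4);T[:3,:3]=R.from_quat(obs["ee_rot"]).as_matrix();T[:3,3]=obs["position"];return T@np.array(CAL[n]["T_tool_cam"])
def proj(n,p,T):
    K=np.array(CAL[n]["intrinsics"]);q=(np.asarray(p)-T[:3,3])@T[:3,:3]
    return np.stack([K[0,2]+K[0,0]*q[...,0]/-q[...,2],K[1,2]+K[1,1]*-q[...,1]/-q[...,2]],-1)
def fit(obsl,x0,Tw=None,fixz=False,pr=True):
    """obsl: (cam,[mm pt],[px]); pose = x,y,z,yaw"""
    def W(v,p): return R.from_euler('z',v[3]).apply(np.array(p)/1000)+[v[0],v[1],0 if fixz else v[2]]
    def res(v): return np.concatenate([proj(c,W(v,p),T_of(c) if c!="wrist" else Tw)-u for c,p,u in obsl])
    r=least_squares(res,x0,loss="soft_l1",x_scale=[.1,.1,.1,1])
    if pr:
        print("pose x y z yaw",np.round(r.x,4),"yawdeg",round(np.degrees(r.x[3]),2));print(np.round(res(r.x).reshape(-1,2),1).tolist())
    return r.x
E
python3 - <<'E'
from fit import *
o={"position":[0.62465,0,0.24754],"ee_rot":[.70708,.70713,-.000517,-.000469]};Tw=T_of("wrist",o)
w="wrist"
ew=[(w,p,u) for p,u in [([36,-30,104],[203.6,206.6]),([36,30,104],[205,278.3]),([27,-30,104],[215,207.1]),([27,30,104],[215.9,278.6]),([-18,-30,8],[282.7,195.4]),([-18,30,8],[281.3,249.1]),([-46,-30,26],[309.6,198.9]),([-46,30,26],[305.9,255.4]),([47,-30,77],[195.6,201.4]),([47,30,77],[197,267]),([36,-30,0],[233.6,190.6])]]
es=[("side",p,u) for p,u in [([36,-30,0],[347.2,283.5]),([-46,-30,0],[316.8,276.7]),([47,-30,77],[351.4,266.1])]]
print("easel");x0=[.55,.08,0,3.1]
fit(ew,x0,Tw);fit(ew+es,x0,Tw);fit(ew,x0,Tw,True)
print("rail");fit([("side",[0,170,170],[416,305.7]),("side",[26,170,155],[424.9,317.2]),("side",[26,-170,155],[299.8,414.7]),("side",[26,-170,109],[299.8,426.6]),("scene",[-2,170,169],[299.3,145.7])],[.5,.35,0,2])
P=[("scene",[0,60,170],[196.3,295.4]),("scene",[0,-60,170],[230,263.3]),("side",[0,60,170],[393.7,137.8]),("side",[0,-60,170],[387.8,165.5]),("side",[0,-60,0],[383.5,210.3])]
Q=[("scene",[0,60,170],[213.5,313.3]),("scene",[0,-60,170],[248.8,280]),("side",[0,60,170],[368.5,134.2]),("side",[0,-60,170],[361.7,161.3]),("side",[0,-60,0],[359.7,205.8])]
print("pink");fit(P,[.4,-.3,0,3.1]);print("teal");fit(Q,[.5,-.3,0,3.1])
print("rack");fit([("side",[-65,-55,6],[349.7,205]),("side",[65,-55,6],[393.3,212]),("side",[65,55,6],[398.5,185.8]),("side",[-65,55,6],[356.3,180])],[.45,-.3,0,3.1],None,True)
E
```

```text
easel
pose x y z yaw [ 5.6840e-01 -8.8000e-03 -1.3000e-03  3.0743e+00] yawdeg 176.15
[[-0.8, 0.6], [-0.3, -0.0], [-0.7, 0.9], [-0.4, 0.4], [0.5, -0.8], [-0.2, -0.1], [-0.2, 0.1], [0.0, 0.3], [4.4, -0.6], [4.8, -0.5], [0.0, -0.5]]
pose x y z yaw [ 5.6810e-01 -9.1000e-03 -2.6000e-03  3.0749e+00] yawdeg 176.18
[[-0.6, 0.7], [-0.1, -0.2], [-0.6, 0.9], [-0.3, 0.1], [0.4, -0.8], [-0.3, -0.2], [-0.5, 0.1], [-0.2, 0.1], [4.5, -0.5], [5.0, -0.7], [0.0, -0.3], [-0.2, -0.3], [-0.3, -0.8], [0.5, -0.8]]
pose x y z yaw [ 0.5686 -0.0085  0.      3.0738] yawdeg 176.12
[[-1.0, 0.5], [-0.5, 0.2], [-0.8, 0.7], [-0.6, 0.6], [0.7, -1.0], [-0.1, -0.1], [0.0, -0.0], [0.2, 0.4], [4.2, -0.7], [4.6, -0.4], [-0.0, -0.6]]
rail
pose x y z yaw [4.5570e-01 3.1150e-01 2.0000e-03 2.4953e+00] yawdeg 142.97
[[1.5, -0.6], [0.7, -0.3], [-0.9, 1.4], [0.1, -0.3], [2.1, 1.3]]
pink
pose x y z yaw [ 4.8740e-01 -3.0750e-01  1.4000e-03  3.1713e+00] yawdeg 181.7
[[-1.6, 0.1], [-0.4, -0.8], [-0.7, -0.3], [-0.4, 0.4], [-0.4, 0.7]]
teal
pose x y z yaw [ 5.5700e-01 -3.1050e-01  5.0000e-04  3.1632e+00] yawdeg 181.24
[[-0.3, 0.3], [-0.5, -0.6], [0.0, -0.6], [-0.3, 0.3], [-0.6, 0.8]]
rack
pose x y z yaw [ 0.5202 -0.3     0.0186  3.1527] yawdeg 180.64
[[-0.8, 0.2], [0.6, 0.0], [0.6, 0.0], [-0.4, -0.4]]
```

>>> send_rows:
  plan:
    - [[0,0,-0.0771,0,0,0,1],[0,0,-0.0771,0,0,0,1],[0,0,-0.0771,0,0,0,1],[0,0,-0.0771,0,0,0,1],[0,0,-0.0771,0,0,0,1],[0,0,-0.0771,0,0,0,1],[0,0,-0.0771,0,0,0,1],[0,0,-0.0771,0,0,0,1],[0,0,-0.0771,0,0,0,1],[0,0,-0.0771,0,0,0,1],[0,0,-0.0771,0,0,0,1],[0,0,-0.0771,0,0,0,1],[0,0,-0.0771,0,0,0,1],[0,0,0,0.097,-0.0156,0.125,1],[0,0,0,0.097,-0.0156,0.125,1],[0,0,0,0.097,-0.0156,0.125,1],[0,0,0,0.097,-0.0156,0.125,1],[0,0,0,0,0,0,1],[0,0,0,0,0,0,1]]

```text
clock: 1.73
position: [0.5453, -0.0075, 0.1472]
ee_rot: [0.034, 0.999, -0.0, -0.001]
ft_force: [0.2, -0.2, 0.5]
grip_width: 0.996
grasp_force: 0.0
```

>>> send_rows:
  plan:
    - [[0,0,0,-0.006,0,0.12,1],[0,0,0,0,0,0.12,1],[0,0,0,0,0,0.1,1],[0,0,0,0,0,0.046,1],[0,0,0,0,0,0,1],[0,0,0,0,0,0,0.6],[0,0,0,0,0,0,0],[0,0,0,0,0,0,0],[0,0,0,0,0,0,0],[0,0,0,0,0,0,0],[0,0,0,0,0,0,0],[0,0,0,0,0,0,0]]
  squeeze: 50

```text
clock: 2.73
position: [0.5494, -0.0071, 0.073]
ee_rot: [0.034, 0.999, 0.0, 0.002]
ft_force: [-0.3, -0.3, 6.7]
grip_width: 0.697
grasp_force: 54.8
```

>>> send_rows:
  plan:
    - [[0,0,0,0,0,-0.08,0],[0,0,0,0,0,-0.15,0],[0,0,0,0,0,-0.18,0],[0,0,0,0,0,-0.18,0],[0,0,0,0,0,-0.18,0],[0,0,0,0,0,-0.18,0],[0,0,0,0,0,-0.18,0],[0,0,0.0772,0,0,0,0],[0,0,0.0772,0,0,0,0],[0,0,0.0772,0,0,0,0],[0,0,0.0772,0,0,0,0],[0,0,0.0772,0,0,0,0],[0,0,0,0.147,0.12,0,0],[0,0,0,0.147,0.12,0,0],[0,0,0,0.147,0.12,0,0],[0,0,0,0.147,0.12,0,0],[0,0,0,0.147,0.12,0,0],[0,0,0,0.147,0.12,0,0],[0,0,0,0.147,0.12,0,0],[0,0,0,0,0,0,0]]

```text
clock: 4.4
position: [0.4808, 0.2591, 0.2976]
ee_rot: [0.312, 0.95, 0.002, -0.001]
ft_force: [-1.3, 0.6, -3.1]
grip_width: 0.695
grasp_force: 55.5
```

Run:
```python
from workcell import get_obs, optics
import cv2,json
o=get_obs(); json.dump({k:o[k].tolist() for k in("position","ee_rot")},open("o1.json","w"));print(o["clock"],o["position"],o["ee_rot"],o["ft_force"],o["grip_width"])
w=optics.camera("wrist")[:,:,::-1];cv2.imwrite("pics/w1.png",w)
cv2.imwrite("pics/side1.png",optics.camera("side")[:,:,::-1]);cv2.imwrite("pics/scene1.png",optics.camera("scene")[:,:,::-1])
```

```text
4.4 [0.48075496 0.25911999 0.29757309] [ 0.31248373  0.94992098  0.00167391 -0.0011128 ] [-1.25298479  0.55078243 -3.10655675] 0.6952611536413622
```

View pics/w1.png

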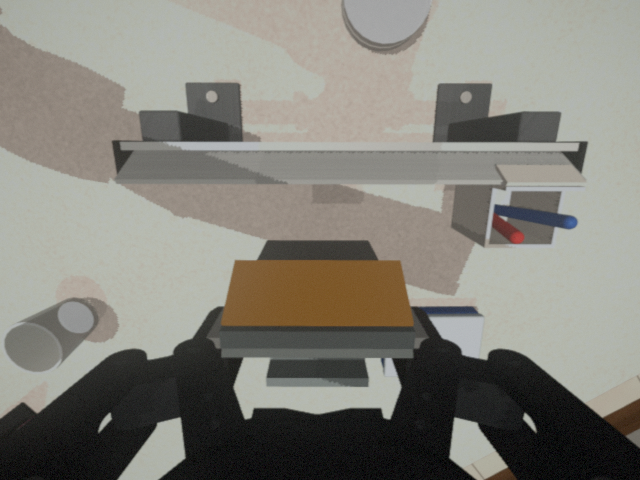

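```bash
cat > meas.py <<'E'
import cv2,numpy as np
def edges(im,cols,r0,r1,rng=3):
    g=cv2.GaussianBlur(im,(3,3),0).astype(float).mean(2);out=[]
    for c in cols:
        p=g[r0:r1,c-rng:c+rng+1].mean(1);d=np.diff(p)
        out.append((c,[(r0+i+.5,round(d[i],0)) for i in range(1,len(d)-1) if abs(d[i])>8 and abs(d[i])>=abs(d[i-1]) and abs(d[i])>abs(d[i+1])]))
    return out
def orange(im):
    h=cv2.cvtColor(im,cv2.COLOR_BGR2HSV);m=cv2.inRange(h,(8,150,60),(25,255,255))
    c=max(cv2.findContours(m,0,2)[0],key=cv2.contourArea)
    return cv2.approxPolyDP(c,5,True)[:,0].tolist()
E
python3 - <<'E'
from meas import *
w=cv2.imread("pics/w1.png")
for e in edges(w,[130,180,230,280,330,380,430,470],135,195): print(e)
for e in edges(w,[250,300,350,390],250,395): print(e)
g=w.astype(float).mean(2)
for r in (146,160,175): 
    p=cv2.GaussianBlur(w,(3,3),0).astype(float).mean(2)[r-1:r+2].mean(0);d=np.diff(p); print(r,[(i+.5,round(d[i])) for i in list(range(105,130))+list(range(570,600)) if abs(d[i])>8])
for r in (340,350,):
    p=cv2.GaussianBlur(w,(3,3),0).astype(float).mean(2)[r-1:r+2].mean(0);d=np.diff(p); print(r,[(i+.5,round(d[i])) for i in list(range(205,240))+list(range(395,430)) if abs(d[i])>8])
print(orange(w))
E
```

```text
(130, [(139.5, np.float64(-18.0)), (141.5, np.float64(15.0)), (149.5, np.float64(-27.0)), (189.5, np.float64(10.0))])
(180, [(141.5, np.float64(45.0)), (146.5, np.float64(-10.0)), (149.5, np.float64(-16.0))])
(230, [(141.5, np.float64(45.0)), (149.5, np.float64(-22.0))])
(280, [(149.5, np.float64(-22.0)), (180.5, np.float64(-11.0)), (183.5, np.float64(11.0))])
(330, [(150.5, np.float64(-21.0)), (183.5, np.float64(-10.0))])
(380, [(150.5, np.float64(-21.0)), (183.5, np.float64(11.0))])
(430, [(150.5, np.float64(-18.0)), (183.5, np.float64(11.0))])
(470, [(141.5, np.float64(45.0)), (150.5, np.float64(-23.0)), (179.5, np.float64(9.0)), (184.5, np.float64(-22.0))])
(250, [(259.5, np.float64(-33.0)), (325.5, np.float64(-11.0)), (356.5, np.float64(27.0))])
(300, [(259.5, np.float64(12.0)), (325.5, np.float64(-12.0)), (348.5, np.float64(10.0)), (359.5, np.float64(-19.0)), (377.5, np.float64(29.0)), (386.5, np.float64(21.0))])
(350, [(259.5, np.float64(11.0)), (325.5, np.float64(-13.0)), (348.5, np.float64(10.0)), (358.5, np.float64(-12.0)), (377.5, np.float64(14.0)), (386.5, np.float64(33.0))])
(390, [(259.5, np.float64(-19.0)), (325.5, np.float64(-12.0)), (331.5, np.float64(9.0)), (348.5, np.float64(11.0)), (357.5, np.float64(18.0))])
146 [(110.5, -9), (111.5, -23), (112.5, -28), (113.5, -15), (118.5, 14), (119.5, 28), (120.5, 25), (121.5, 11), (576.5, -10), (577.5, -33), (578.5, -42), (579.5, -26), (585.5, 26), (586.5, 40), (587.5, 30), (588.5, 10)]
160 [(113.5, -22), (114.5, -31), (115.5, -19), (125.5, 13), (126.5, 16), (127.5, 13), (570.5, -10), (582.5, 25), (583.5, 42), (584.5, 31), (585.5, 11)]
175 [(115.5, -11), (116.5, -10), (582.5, 8)]
340 [(210.5, 10), (211.5, 13), (212.5, 11), (219.5, -10), (413.5, 9), (414.5, 11), (421.5, -13), (422.5, -15), (423.5, -12), (424.5, -9)]
350 [(220.5, 18), (221.5, 18), (411.5, -13), (412.5, -21), (413.5, -14)]
[[227, 321], [412, 324], [398, 262], [263, 265], [245, 294], [248, 300]]
```

```bash
cat > f2.py <<'E'
from fit import *
import json
def easel_in_tool(pts):
    Tc=np.array(CAL["wrist"]["T_tool_cam"])
    def W(v,p): # easel frame: x=tool x,y=-tool y,z=-tool z
        q=R.from_euler('y',v[2]).apply(np.array(p)/1000.)   # tip top back positive
        q=q@R.from_euler('z',v[4]).as_matrix().T
        q=q+np.array([v[0],v[3],v[1]]); return q*[1,-1,-1]
    def res(v): return np.concatenate([(proj("wrist",W(v,p),Tc)-u) for p,u in pts]+[[20*v[4]]])
    r=least_squares(res,[-.022,-.072,0,0,0],x_scale=[.1,.1,1,.1,1])
    v=r.x;print("easel origin in tool(x,-y,-z): x %.4f z %.4f pitch %.2fdeg y %.4f yaw %.2fdeg"%(v[0],v[1],np.degrees(v[2]),v[3],np.degrees(v[4])));print(np.round(r.fun,1).tolist());return v,W,Tc
E
python3 - <<'E'
from f2 import *
o=json.load(open("o1.json"));Tw=T_of("wrist",o);w="wrist"
v=fit([(w,[26,170,155],[120,141.5]),(w,[26,-170,155],[578,141.5]),(w,[20,170,155],[120,149.3]),(w,[20,-170,155],[578,150.7]),(w,[-3.5,51,168],[280,183.5]),(w,[-3.5,-86.6,168],[470,184.4]),(w,[-3.5,-58,168],[430,183.5])],[.45,.31,0,2.5],Tw)
e,W,Tc=easel_in_tool([([36,30,104],[222,325.5]),([36,-30,104],[411.5,325.5]),([50.5,30,79],[235,259.5]),([50.5,-30,79],[403.5,259.5])])
for p in([27,30,104],[27,-30,104],[-40,0,26],[-46,0,26],[-18,0,8],[36,30,0],[36,-30,0]): print(p,proj("wrist",W(e,p),Tc).round(1))
T=np.eye(4);T[:3,:3]=R.from_quat(o["ee_rot"]).as_matrix();T[:3,3]=o["position"]
n=T[:3,:3]@W(e,[36,0,96])+T[:3,3];g=R.from_euler('z',-v[3])
print("notch in rail",g.apply(n-np.array([v[0],v[1],0])).round(4), "tcp in rail",g.apply(T[:3,3]-[v[0],v[1],0]).round(4))
print("tool x yaw",np.degrees(np.arctan2(T[1,0],T[0,0])),"tilt z",T[:3,2])
E
```

```text
pose x y z yaw [4.5680e-01 3.0690e-01 1.0000e-04 2.5036e+00] yawdeg 143.45
[[-0.5, -0.3], [1.4, 0.4], [0.8, 0.3], [-0.3, -0.4], [-0.0, 0.1], [-0.8, -0.5], [-0.1, 0.3]]
easel origin in tool(x,-y,-z): x -0.0228 z -0.0736 pitch 2.17deg y -0.0001 yaw -0.21deg
[-0.7, 0.3, 2.9, 1.0, 1.9, -1.0, -4.5, -0.5, -0.1]
[27, 30, 104] [223.1 351.7]
[27, -30, 104] [412.4 352.4]
[-40, 0, 26] [317.2 382.7]
[-46, 0, 26] [317.2 391.7]
[-18, 0, 8] [317.4 333.2]
[36, 30, 0] [267.7 244.9]
[36, -30, 0] [367.6 245.2]
notch in rail [-0.0309  0.0239  0.3186] tcp in rail [-0.0477  0.0241  0.2976]
tool x yaw 143.582197678884 tilt z [-0.00106801  0.00387562 -0.99999192]
```

Run:
```python
from f2 import *
from meas import *
w=cv2.imread("pics/w1.png")
print(edges(w,[280,320,350],232,258))
o=json.load(open("o1.json"))
P=[([36,30,104],[222,325.5]),([36,-30,104],[411.5,325.5]),([50.5,0,79],[318,259.5]),([-40,0,26],[317.5,377.5]),([-46,0,26],[317.5,386.5]),([36,0,0],[318,240.5])]
e,W,Tc=easel_in_tool(P)
e,W,Tc=easel_in_tool(P[:3]+P[5:])
e,W,Tc=easel_in_tool(P[:5])
```

```text
[(280, [(239.5, np.float64(-27.0))]), (320, [(239.5, np.float64(-27.0))]), (350, [(239.5, np.float64(-28.0))])]
easel origin in tool(x,-y,-z): x -0.0213 z -0.0763 pitch 0.80deg y -0.0001 yaw -0.01deg
[0.5, 0.3, 0.6, 0.4, -0.7, -1.2, -0.1, -0.2, -0.1, -0.5, -0.6, 1.2, -0.0]
easel origin in tool(x,-y,-z): x -0.0208 z -0.0769 pitch 0.46deg y -0.0000 yaw -0.11deg
[0.8, 0.2, 0.2, 0.6, -0.7, -1.3, -0.6, 0.4, -0.0]
easel origin in tool(x,-y,-z): x -0.0217 z -0.0766 pitch 0.97deg y -0.0001 yaw 0.01deg
[0.7, 0.3, 0.1, 0.3, -0.8, -0.9, -0.1, 0.3, -0.1, -0.0, 0.0]
```

>>> send_rows:
  plan:
    - [[0,-0.07,0,0,0,0,0],[0,-0.07,0,0,0,0,0],[0,0,0,0,0,0,0],[0,0,0,0.0623,0,0.112,0],[0,0,0,0.0623,0,0.112,0],[0,0,0,0.0623,0,0.112,0],[0,0,0,0.0623,0,0.112,0],[0,0,0,0,0,0,0],[0,0,0,0,0,0,0],[0,0,0,0,0,0,0]]

```text
clock: 5.38
position: [0.4623, 0.2681, 0.2007]
ee_rot: [0.317, 0.943, -0.033, 0.1]
ft_force: [0.0, -0.3, -3.0]
grip_width: 0.693
grasp_force: 55.8
```

```bash
cat > rel.py <<'E'
from f2 import *
from meas import *
import sys
RX,RY,RYAW=.4568,.3069,2.5036
def rel(o):
    T=np.eye(4);T[:3,:3]=R.from_quat(o["ee_rot"]).as_matrix();T[:3,3]=o["position"]
    g=R.from_euler('z',-RYAW);t=g.apply(T[:3,3]-[RX,RY,0]);A=g.as_matrix()@T[:3,:3]
    th=np.degrees(np.arctan2(-A[2,0],A[0,0]))
    print("clock",round(float(get_obs()["clock"]),2),"tcp rail",t.round(4),"pitch",th.round(2),"toolx yaw",np.degrees(np.arctan2(A[1,0],A[0,0])).round(2),"notch",(t+A@[.016,0,-.0192]).round(4),"F",np.round(o["ft_force"],1))
if __name__=="__main__":
    o=get_obs();rel(o)
    if len(sys.argv)>1:
        json.dump({k:o[k].tolist() for k in("position","ee_rot")},open(sys.argv[1]+".json","w"))
        for n in ("wrist","side"): cv2.imwrite(f"pics/{sys.argv[1]}{n}.png",optics.camera(n)[:,:,::-1])
E
python3 rel.py s2
```

```text
clock 5.38 tcp rail [-0.0275  0.0279  0.2007] pitch 12.03 toolx yaw -0.62 notch [-0.0079  0.0277  0.2162] F [ 0.  -0.3 -3. ]
```

View pics/s2wrist.png

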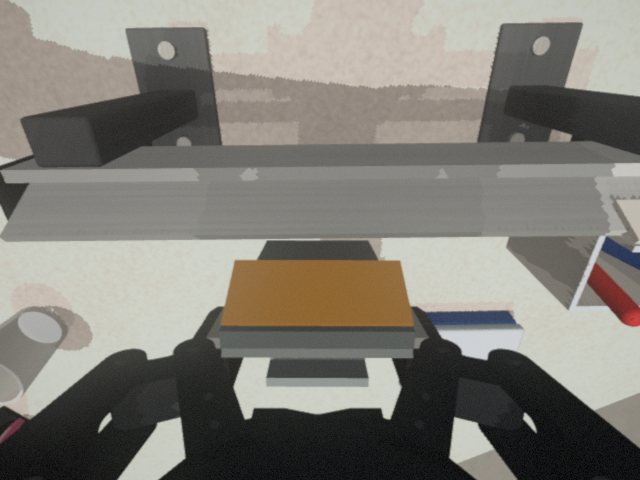

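Run:
```python
from rel import *
o=json.load(open("s2.json"));Tw=T_of("wrist",o);w=cv2.imread("pics/s2wrist.png")
def pr(p): return proj("wrist",R.from_euler('z',RYAW).apply(np.array(p)/1000)+[RX,RY,0],Tw).round(1)
for y in(90,-70):
    print(y,[(p[::2],pr(p).tolist()) for p in([26,y,109],[26,y,155],[20,y,155],[0,y,170],[-3.5,y,168])])
    c=int(pr([0,y,170])[0]);print(c,[(a,int(b)) for a,b in edges(w,[c],135,255)[0][1]])
```

```text
90 [([26, 109], [206.0, 145.2]), ([26, 155], [177.2, 167.8]), ([20, 155], [179.8, 180.7]), ([0, 170], [177.0, 234.6]), ([-3.5, 168], [180.1, 239.5])]
177 [(137.5, 9), (167.5, 19), (180.5, -8), (239.5, 25)]
-70 [([26, 109], [490.2, 141.9]), ([26, 155], [535.4, 163.8]), ([20, 155], [531.6, 176.9]), ([0, 170], [537.3, 231.1]), ([-3.5, 168], [532.6, 236.1])]
537 [(141.5, 16), (163.5, 18), (235.5, -14)]
```

>>> send_rows:
  plan:
    - [[0,0,0,0.0386,0,-0.0082,0],[0,0,0,0,0,0,0],[0,0,0,0.009,0,0.042,0],[0,0,0,0.009,0,0.042,0],[0,0,0,0.009,0,0.042,0],[0,0,0,0,0,0,0],[0,0,0,0,0,0,0]]

```text
clock: 6.07
position: [0.4553, 0.272, 0.1719]
ee_rot: [0.316, 0.943, -0.034, 0.1]
ft_force: [4.8, -3.4, -3.5]
grip_width: 0.695
grasp_force: 55.6
```

```bash
python3 rel.py
```

```text
clock 6.07 tcp rail [-0.0196  0.0289  0.1719] pitch 12.1 toolx yaw -0.54 notch [1.000e-04 2.870e-02 1.874e-01] F [ 4.8 -3.4 -3.5]
```

>>> send_rows:
  plan:
    - [[0,0,0,-0.0077,0,0.012,0],[0,0.05,0,0,0,0,0],[0,0,0,0.002,0,0.015,0],[0,0.05,0,0,0,0,0],[0,0,0,0.003,0,0.01,0],[0,0.05,0,0,0,0,0],[0,0,0,0,0,0,0],[0,0,0,0,0,0,0]]

```text
clock: 6.73
position: [0.456, 0.2718, 0.1651]
ee_rot: [0.318, 0.948, 0.002, -0.007]
ft_force: [2.7, -3.1, -4.2]
grip_width: 0.696
grasp_force: 59.3
```

```bash
python3 rel.py
```

```text
clock 6.73 tcp rail [-0.0203  0.0287  0.1651] pitch -0.86 toolx yaw -0.59 notch [-0.0046  0.0285  0.1846] F [ 2.7 -3.1 -4.2]
```

>>> send_rows:
  plan:
    - [[0,0,0,0,0,0.008,0],[0,0,0,0,0,0.008,0],[0,0,0,0,0,0.008,0],[0,0,0,0,0,0.008,0],[0,0,0,0,0,0.004,0],[0,0,0,0,0,0,0],[0,0,0,0,0,0,0]]

```text
clock: 7.32
position: [0.4564, 0.2728, 0.1592]
ee_rot: [0.317, 0.948, 0.003, -0.005]
ft_force: [4.9, -3.6, -2.9]
grip_width: 0.696
grasp_force: 59.5
```

```bash
python3 rel.py
```

```text
clock 7.32 tcp rail [-0.02    0.0276  0.1592] pitch -0.69 toolx yaw -0.44 notch [-0.0042  0.0275  0.1786] F [ 4.9 -3.6 -2.9]
```

>>> send_rows:
  plan:
    - [[0,0,0,-0.003,0,0.007,0],[0,0,0,0,0,0.007,0],[0,0,0,0,0,0.004,0],[0,0,0,0,0,0,0],[0,0,0,0,0,0,0]]

```text
clock: 7.73
position: [0.4565, 0.2726, 0.1554]
ee_rot: [0.317, 0.948, 0.003, -0.006]
ft_force: [5.1, -3.0, -1.8]
grip_width: 0.696
grasp_force: 59.5
```

```bash
python3 rel.py
```

```text
clock 7.73 tcp rail [-0.0201  0.0277  0.1554] pitch -0.77 toolx yaw -0.44 notch [-0.0044  0.0276  0.1748] F [ 5.1 -3.  -1.8]
```

>>> send_rows:
  plan:
    - [[0,0,0,-0.003,0,0.006,0],[0,0,0,0,0,0.006,0],[0,0,0,0,0,0,0],[0,0,0,0,0,0,0]]

```text
clock: 8.07
position: [0.4565, 0.2727, 0.1534]
ee_rot: [0.317, 0.948, 0.003, -0.007]
ft_force: [1.3, -1.3, 2.8]
grip_width: 0.694
grasp_force: 60.1
```

```bash
python3 rel.py s3
python3 - <<'E'
from rel import *
w=cv2.imread("pics/s3wrist.png")
mosaic=np.hstack([cv2.resize(np.clip(w[90:390,170:470]*1.5,0,255).astype(np.uint8),None,fx=1.5,fy=1.5)])
d=cv2.imread("pics/s3side.png")[290:430,270:440]
d=np.clip(cv2.resize(d,(340,280))*1.6,0,255).astype(np.uint8)
cv2.imwrite("pics/d.png",np.hstack([mosaic,cv2.copyMakeBorder(d,0,170,0,0,0)]))
E
```

```text
clock 8.07 tcp rail [-0.0201  0.0277  0.1534] pitch -0.83 toolx yaw -0.42 notch [-0.0044  0.0276  0.1728] F [ 1.3 -1.3  2.8]
```

View pics/d.png

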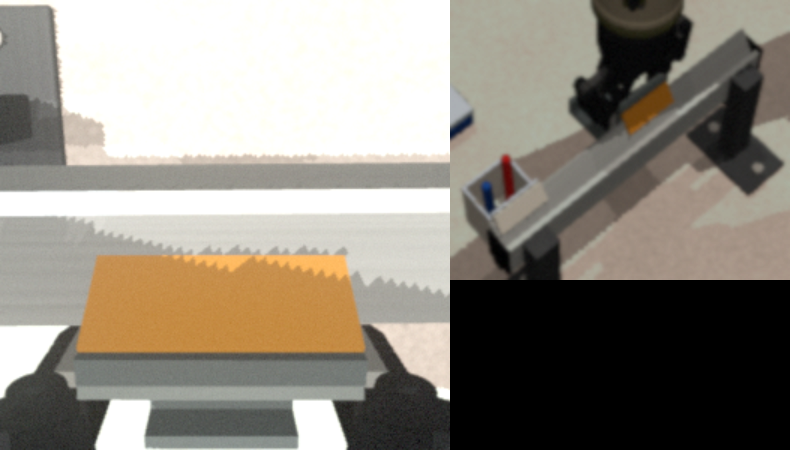

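>>> send_rows:
  plan:
    - [[0,0,0,0,0,0,0.74],[0,0,0,0,0,0,0.78],[0,0,0,0,0,0,0.85],[0,0,0,0,0,0,1],[0,0,0,0,0,0,1],[0,0,0,0,0,0,1],[0,0,0,0,0,0,1],[0,0,0,0,0,0,1],[0,0,0,0,0,0,1],[0,0,0,0,0,0,1],[0,0,0,0,0,-0.02,1],[0,0,0,0,0,-0.06,1],[0,0,0,0,0,-0.15,1],[0,0,0,0,0,-0.15,1],[0,0,0,0,0,-0.15,1],[0,0,0,0,0,0,1]]

```text
clock: 9.5
position: [0.4597, 0.2727, 0.2662]
ee_rot: [0.318, 0.948, 0.006, -0.004]
ft_force: [0.4, 0.8, 1.4]
grip_width: 0.999
grasp_force: 0.0
```

```bash
python3 rel.py s4
python3 - <<'E'
from rel import *
w=cv2.imread("pics/s4wrist.png");o=json.load(open("s4.json"));Tw=T_of("wrist",o)
# predicted home easel
r=R.from_euler('z',RYAW)
def pr(p): return proj("wrist",r.apply((np.array(p)+[-39.5,27.7,80])/1000)+[RX,RY,0],Tw).round(1).tolist()
for p in([36,30,104],[36,-30,104],[50.5,30,79],[50.5,-30,79],[27,30,104],[27,-30,104],[-18,0,8],[-40,0,26],[-46,0,26]):print(p,pr(p))
print(orange(w)); 
c=int(pr([36,0,104])[0]);print(c,[(a,int(b)) for a,b in edges(w,[c],150,460)[0][1]])
E
```

```text
clock 9.5 tcp rail [-0.0227  0.0257  0.2662] pitch -0.63 toolx yaw -0.47 notch [-0.0069  0.0258  0.2856] F [0.4 0.8 1.4]
[36, 30, 104] [264.0, 234.2]
[36, -30, 104] [361.2, 233.2]
[50.5, 30, 79] [268.1, 204.5]
[50.5, -30, 79] [357.0, 203.6]
[27, 30, 104] [264.7, 248.3]
[27, -30, 104] [360.9, 247.3]
[-18, 0, 8] [313.9, 265.9]
[-40, 0, 26] [314.1, 295.8]
[-46, 0, 26] [314.2, 302.0]
[[271, 218], [280, 222], [272, 223], [272, 231], [278, 223], [276, 231], [358, 230], [354, 205], [301, 205], [297, 215], [297, 207], [291, 214], [290, 206], [287, 214], [274, 212], [276, 207], [279, 216]]
312 [(175.5, -29), (180.5, 31), (189.5, -14), (231.5, -8), (233.5, 9), (247.5, -11), (295.5, 13), (301.5, 29), (413.5, -45)]
```

>>> send_rows:
  plan:
    - [[0,0,0,0,0,-0.157,1],[0,0,0,0,0,-0.157,1],[0,0,0,0,0,-0.157,1],[0,0,0.0746,0,0,0,0.5],[0,0,0.0746,0,0,0,0.5],[0,0,0.0746,0,0,0,0.5],[0,0,0.0746,0,0,0,0.5],[0,0,0.0746,0,0,0,0.5],[0,0,0.0746,0,0,0,0.5],[0,0,0.0746,0,0,0,0.5],[0,0,0.0746,0,0,0,0.5]]

```text
clock: 10.52
position: [0.4586, 0.2701, 0.3523]
ee_rot: [0.699, 0.715, -0.002, -0.008]
ft_force: [-0.7, -0.9, -0.0]
grip_width: 0.502
grasp_force: 0.0
```

>>> send_rows:
  plan:
    - [[0,0,0,-0.194,0.004,0,0.5],[0,0,0,-0.194,0.004,0,0.5],[0,0,0,-0.194,0.004,0,0.5],[0,0,0,-0.194,0.004,0,0.5],[0,0,0,-0.194,0.004,0,0.5],[0,0,0,-0.194,0.004,0,0.5],[0,0,0,-0.194,0.004,0,0.5],[0,0,0,-0.194,0.004,0,0.5],[0,0,0,-0.194,0.004,0,0.5],[0,0,0,-0.194,0.004,0,0.5],[0,0,0,-0.194,0.004,0,0.5],[0,0,0,-0.194,0.004,0,0.5],[0,0,0,-0.194,0.004,0,0.5],[0,0,0,-0.194,0.004,0,0.5],[0,0,0,-0.194,0.004,0,0.5],[0,0,0,0,0,0,0.5],[0,0,0,0,0,0,0.5]]

```text
clock: 11.93
position: [0.4868, -0.3132, 0.346]
ee_rot: [0.698, 0.716, -0.002, -0.009]
ft_force: [-0.0, 1.4, 0.3]
grip_width: 0.502
grasp_force: 0.0
```

```bash
python3 rel.py s5
python3 - <<'E'
from rel import *
o=json.load(open("s5.json"));Tw=T_of("wrist",o);w=cv2.imread("pics/s5wrist.png")
print(o)
h=cv2.cvtColor(w,cv2.COLOR_BGR2HSV)
for n,x,y,yaw,lo,hi in(("pink",.4874,-.3075,3.1713,(155,90,60),(175,255,255)),("teal",.557,-.3105,3.1632,(80,100,50),(100,255,255))):
    for p in([-4,60,170],[-4,-60,170],[4,60,170],[4,-60,170]):
        print(n,p,proj("wrist",R.from_euler('z',yaw).apply(np.array(p)/1000)+[x,y,.006],Tw).round(1))
    m=cv2.inRange(h,lo,hi);cv2.imwrite(f"pics/m{n}.png",m);c=sorted(cv2.findContours(m,0,2)[0],key=cv2.contourArea)[-2:]
    for k in c: print(n,cv2.contourArea(k),cv2.boxPoints(cv2.minAreaRect(k)).round(1).tolist())
E
```

```text
clock 11.93 tcp rail [-0.3934  0.4802  0.346 ] pitch -0.95 toolx yaw -52.01 notch [-0.3839  0.4676  0.3653] F [-0.   1.4  0.3]
{'position': [0.4868425680309212, -0.3131605278662165, 0.3459847265477683], 'ee_rot': [0.6981142041044766, 0.715931840294522, -0.0015836995336349154, -0.008697699457879111]}
pink [-4, 60, 170] [325.5 288.5]
pink [-4, -60, 170] [325.7 153.1]
pink [4, 60, 170] [316.8 288.5]
pink [4, -60, 170] [316.  153.2]
pink 0.0 [[317.0, 229.0], [317.0, 229.0], [317.0, 229.0], [317.0, 229.0]]
pink 527.5 [[315.6000061035156, 241.8000030517578], [317.5, 152.89999389648438], [327.3999938964844, 153.10000610351562], [325.3999938964844, 242.10000610351562]]
teal [-4, 60, 170] [400.7 293.8]
teal [-4, -60, 170] [410.7 159.1]
teal [4, 60, 170] [391.9 293.7]
teal [4, -60, 170] [400.9 159.1]
teal 770.5 [[391.20001220703125, 291.79998779296875], [402.1000061035156, 160.39999389648438], [410.1000061035156, 161.10000610351562], [399.1000061035156, 292.5]]
```

View pics/s5wrist.png

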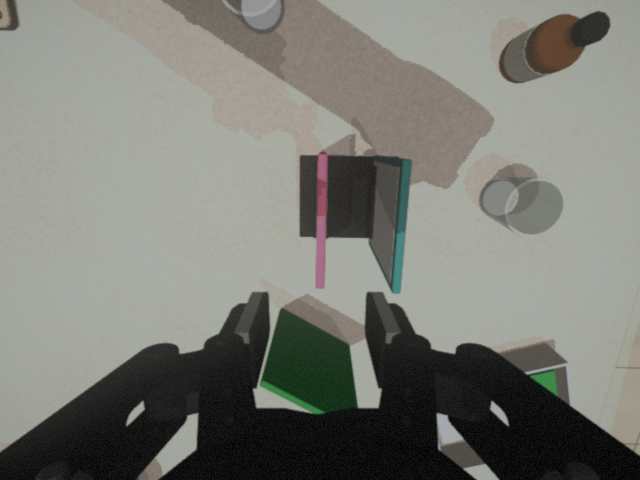

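>>> send_rows:
  plan:
    - [[-0.0098,-0.0066,0.005,0,0,0,0.5],[0,0,0,0.028,0.004,0,0.5],[0,0,0,0,0,0.146,0.5],[0,0,0,0,0,0.146,0.5],[0,0,0,0,0,0.146,0.5],[0,0,0,0,0,0.146,0.5],[0,0,0,0,0,0.12,0.5],[0,0,0,0,0,0,0.5],[0,0,0,0,0,0,0.5]]

```text
clock: 12.78
position: [0.4889, -0.3042, 0.2068]
ee_rot: [0.699, 0.715, 0.001, 0.001]
ft_force: [0.3, -0.7, 2.1]
grip_width: 0.498
grasp_force: 0.0
```

Run:
```python
from workcell import get_obs
from scipy.spatial.transform import Rotation as R
o=get_obs();print(o["position"].round(4),R.from_quat(o["ee_rot"]).as_matrix().round(4).tolist())
```

```text
[ 0.4889 -0.3042  0.2068] [[-0.0231, 0.9997, 0.0019], [0.9997, 0.0231, 0.0004], [0.0004, 0.0019, -1.0]]
```

>>> send_rows:
  plan:
    - [[0,0,0,-0.0165,-0.0065,0.06,0.5],[0,0,0,0,0,0.1,0.5],[0,0,0,0,0,0.084,0.5],[0,0,0,0,0,0,0.5],[0,0,0,0,0,0,0.3],[0,0,0,0,0,0,0.2],[0,0,0,0,0,0,0],[0,0,0,0,0,0,0],[0,0,0,0,0,0,0],[0,0,0,0,0,0,0],[0,0,0,0,0,0,0]]
  squeeze: 45

```text
clock: 13.7
position: [0.4887, -0.3094, 0.1599]
ee_rot: [0.699, 0.715, 0.001, 0.003]
ft_force: [-1.7, 0.4, 6.8]
grip_width: 0.087
grasp_force: 45.6
```

>>> send_rows:
  plan:
    - [[0,0,0,0,0,-0.04,0],[0,0,0,0,0,-0.08,0],[0,0,0,0,0,-0.12,0],[0,0,0,0,0,-0.12,0],[0,0,0,0,0,-0.12,0],[0,0,0,0,0,-0.12,0],[0,0,0,0,0,-0.12,0],[0,0,0,0,0,-0.12,0],[0,0,0,0,0,-0.12,0],[0,0,0,0,0,-0.12,0],[0,0,0,0,0,-0.1,0],[0,0,0,0,0,-0.05,0],[0,0,0,0,0,0,0]]
  squeeze: 60

```text
clock: 14.78
position: [0.4876, -0.309, 0.4067]
ee_rot: [0.699, 0.715, 0.002, 0.003]
ft_force: [-0.3, 0.2, -2.4]
grip_width: 0.083
grasp_force: 58.6
```

>>> send_rows:
  plan:
    - [[0,0,0,0.05,-0.004,0,0],[0,0,0,0.1,-0.008,0,0],[0,0,0,0.16,-0.01,0,0],[0,0,0,0.16,-0.01,0,0],[0,0,0,0.16,-0.01,0,0],[0,0,0,0.16,-0.01,0,0],[0,0,0,0.16,-0.01,0,0],[0,0,0,0.16,-0.01,0,0],[0,0,0,0.16,-0.01,0,0],[0,0,0,0.16,-0.01,0,0],[0,0,0,0.16,-0.01,0,0],[0,0,0,0.16,-0.01,0,0],[0,0,0,0.16,-0.01,0,0],[0,0,0,0.16,-0.01,0,0],[0,0,0,0.16,-0.01,0,0],[0,0,0,0.16,-0.01,0,0],[0,0,0,0.16,-0.01,0,0],[0,0,0,0.16,-0.01,0,0],[0,0,0,0.1,-0.01,0,0],[0,0,0,0.05,0,0,0]]

```text
clock: 16.45
position: [0.436, 0.2656, 0.4018]
ee_rot: [0.698, 0.716, -0.0, 0.001]
ft_force: [0.8, 0.4, -2.5]
grip_width: 0.084
grasp_force: 58.5
```

>>> send_rows:
  plan:
    - [[0,0,0.0367,0,0,0,0],[0,0,0.0734,0,0,0,0],[0,0,0.0734,0,0,0,0],[0,0,0.0734,0,0,0,0],[0,0,0.0734,0,0,0,0],[0,0,0.0734,0,0,0,0],[0,0,0.0367,0,0,0,0],[0,0,0,0,0,0,0],[0,0,0,0,0,0,0]]

```text
clock: 17.2
position: [0.4381, 0.2618, 0.4027]
ee_rot: [0.893, 0.45, 0.001, 0.001]
ft_force: [0.2, -0.2, -2.1]
grip_width: 0.086
grasp_force: 58.5
```

```bash
cat > pl.py <<'E'
from rel import *
def st():
    o=get_obs();A=R.from_euler('z',-RYAW).as_matrix();t=A@(o["position"]-[RX,RY,0]);M=A@R.from_quat(o["ee_rot"]).as_matrix()
    # plate frame: x=-ty,y=-tx,z=-tz
    px=-M[:,1];pz=-M[:,2];py=-M[:,0];b=t-.154*pz
    print("t",o["clock"],"tcp rail",t.round(4),"lean",np.degrees(np.arctan2(pz[0],pz[2])).round(2),"px",px.round(3),"py",py.round(3),"bottom in easel mm",((b-[-.0395,.0277,.08])*1000).round(1),"F rail",(A@o["ft_force"]).round(1),"g",o["grasp_force"],o["joint_pos"].round(2))
    return o,M,t
if __name__=="__main__": st()
E
python3 pl.py
```

```text
t 17.2 tcp rail [-0.0119  0.0474  0.4027] lean 0.15 px [ 1.     0.001 -0.003] py [-0.001  1.     0.   ] bottom in easel mm [ 27.2  19.7 168.7] F rail [-0.3  0.  -2.1] g 58.456483483314514 [-0.21  0.07 -0.44  1.46  0.03  1.62 -1.29]
```

>>> send_rows:
  plan:
    - [[-0.03,0,0,0,0,0,0],[-0.06,0,0,0,0,0,0],[-0.06,0,0,0,0,0,0],[-0.06,0,0,0,0,0,0],[-0.06,0,0,0,0,0,0],[-0.021,0,0,0,0,0,0],[0,0,0,0,0,0,0],[0,0,0,0,0,0,0]]

```text
clock: 17.87
position: [0.438, 0.2623, 0.4032]
ee_rot: [0.872, 0.439, 0.098, 0.194]
ft_force: [0.5, -0.1, -2.4]
grip_width: 0.083
grasp_force: 58.7
```

```bash
python3 pl.py
```

```text
t 17.8667 tcp rail [-0.0115  0.0471  0.4032] lean 25.09 px [ 0.906  0.001 -0.424] py [-0.001  1.     0.   ] bottom in easel mm [-37.3  19.3 183.7] F rail [-0.5 -0.2 -2.4] g 58.702908754348755 [-0.34 -0.01 -0.55  1.6   0.43  1.54 -1.54]
```

>>> send_rows:
  plan:
    - [[0,0,0,0.0144,-0.0694,0,0],[0,0,0,0.0144,-0.0694,0,0],[0,0,0,0.0144,-0.0694,0,0],[0,0,0,0.0144,-0.0694,0,0],[0,0,0,0.0144,-0.0694,0,0],[0,0,0,0.0144,-0.0694,0,0],[0,0,0,0,0,0,0],[0,0,0,0,0,0,0]]

```text
clock: 18.53
position: [0.3887, 0.3208, 0.368]
ee_rot: [0.872, 0.439, 0.098, 0.194]
ft_force: [-0.8, 0.5, -1.9]
grip_width: 0.087
grasp_force: 58.7
```

```bash
python3 pl.py
```

```text
t 18.5333 tcp rail [0.063  0.0294 0.368 ] lean 25.09 px [ 0.906 -0.001 -0.424] py [ 0.001  1.    -0.   ] bottom in easel mm [ 37.2   1.7 148.5] F rail [ 1.   0.1 -1.9] g 58.728708028793335 [-0.43  0.03 -0.64  1.63  0.45  1.55 -1.73]
```

>>> send_rows:
  plan:
    - [[0,0,0,0,0,0.04,0],[0,0,0,0,0,0.08,0],[0,0,0,0,0,0.08,0],[0,0,0,0,0,0.08,0],[0,0,0,0,0,0.08,0],[0,0,0,0,0,0.08,0],[0,0,0,0,0,0.08,0],[0,0,0,0,0,0.08,0],[0,0,0,0,0,0.04,0],[0,0,0,0,0,0,0],[0,0,0,0,0,0,0]]

```text
clock: 19.45
position: [0.4324, 0.2883, 0.2525]
ee_rot: [0.872, 0.438, 0.098, 0.194]
ft_force: [-0.5, -0.3, -1.7]
grip_width: 0.088
grasp_force: 58.7
```

```bash
python3 pl.py
```

```text
t 19.45 tcp rail [0.0085 0.0295 0.2525] lean 25.16 px [ 0.905 -0.002 -0.425] py [ 0.002  1.    -0.001] bottom in easel mm [-17.4   1.7  33.2] F rail [ 0.2  0.6 -1.7] g 58.66950452327728 [-0.38  0.09 -0.6   1.82  0.51  1.3  -1.77]
```

>>> send_rows:
  plan:
    - [[0,0,0,0,-0.005,0.025,0],[0,0,0,0,-0.005,0.025,0],[0,0,0,0,0,0.02,0],[0,0,0,0,0,0.015,0],[0,0,0,0,0,0.01,0],[0,0,0,0,0,0,0],[0,0,0,0,0,0,0]]

```text
clock: 20.03
position: [0.4371, 0.2851, 0.2343]
ee_rot: [0.872, 0.438, 0.098, 0.194]
ft_force: [-0.6, -0.6, -2.1]
grip_width: 0.084
grasp_force: 58.8
```

```bash
python3 pl.py
```

```text
t 20.0333 tcp rail [0.0029 0.0292 0.2343] lean 25.16 px [ 0.905 -0.001 -0.425] py [ 0.001  1.    -0.001] bottom in easel mm [-23.1   1.4  14.9] F rail [ 0.2  0.8 -2.1] g 58.83906662464142 [-0.38  0.11 -0.59  1.84  0.53  1.27 -1.78]
```

>>> send_rows:
  plan:
    - [[0,0,0,0,0,0.008,0],[0,0,0,0,0,0.008,0],[0,0,0,0,0,0,0],[0,0,0,0,0,0,0]]

```text
clock: 20.37
position: [0.4381, 0.2843, 0.2314]
ee_rot: [0.872, 0.438, 0.098, 0.194]
ft_force: [0.1, 0.2, -1.7]
grip_width: 0.087
grasp_force: 58.8
```

>>> send_rows:
  plan:
    - [[0,0,0,0,0,0.006,0],[0,0,0,0,0,0,0],[0,0,0,0,0,0,0]]

```text
clock: 20.62
position: [0.4386, 0.284, 0.2303]
ee_rot: [0.872, 0.438, 0.098, 0.194]
ft_force: [0.5, -0.4, -2.0]
grip_width: 0.084
grasp_force: 58.8
```

```bash
python3 pl.py
```

```text
t 20.6167 tcp rail [0.001  0.0293 0.2303] lean 25.17 px [ 0.905 -0.001 -0.425] py [ 0.001  1.    -0.001] bottom in easel mm [-25.    1.4  10.9] F rail [-0.7  0.1 -2. ] g 58.83869647979736 [-0.38  0.11 -0.59  1.85  0.53  1.26 -1.78]
```

>>> send_rows:
  plan:
    - [[0,0,0,0,0,0.006,0],[0,0,0,0,0,0,0],[0,0,0,0,0,0,0]]

```text
clock: 20.87
position: [0.439, 0.2837, 0.2292]
ee_rot: [0.872, 0.438, 0.098, 0.194]
ft_force: [-0.3, -0.0, -1.6]
grip_width: 0.084
grasp_force: 58.7
```

>>> send_rows:
  plan:
    - [[0,0,0,0,0,0.006,0],[0,0,0,0,0,0,0],[0,0,0,0,0,0,0]]

```text
clock: 21.12
position: [0.4393, 0.284, 0.2289]
ee_rot: [0.872, 0.438, 0.099, 0.194]
ft_force: [-3.6, 0.6, 5.2]
grip_width: 0.087
grasp_force: 60.0
```

```bash
python3 pl.py
```

```text
t 21.1167 tcp rail [0.0004 0.0288 0.2289] lean 25.18 px [ 0.905 -0.001 -0.425] py [ 0.     1.    -0.002] bottom in easel mm [-25.6   0.8   9.5] F rail [3.3 1.7 5.2] g 59.98909056186676 [-0.38  0.12 -0.59  1.85  0.53  1.26 -1.78]
```

>>> send_rows:
  plan:
    - [[0,0,0,0,-0.006,-0.002,0],[0,0,0,0,-0.006,0,0],[0,0,0,0,0,0,0],[0,0,0,0,0,0,0]]

```text
clock: 21.45
position: [0.4382, 0.2847, 0.2283]
ee_rot: [0.872, 0.438, 0.099, 0.195]
ft_force: [-0.7, 0.1, 6.2]
grip_width: 0.084
grasp_force: 59.8
```

```bash
python3 pl.py
```

```text
t 21.45 tcp rail [0.0017 0.0289 0.2283] lean 25.26 px [ 0.904 -0.002 -0.427] py [ 0.001  1.    -0.003] bottom in easel mm [-24.5   0.9   9. ] F rail [0.6 0.3 6.2] g 59.77811515331268 [-0.38  0.12 -0.59  1.85  0.53  1.26 -1.79]
```

>>> send_rows:
  plan:
    - [[0,0,0,0,0,0,0.11],[0,0,0,0,0,0,0.13],[0,0,0,0,0,0,0.15],[0,0,0,0,0,0,0.18],[0,0,0,0,0,0,0.22],[0,0,0,0,0,0,0.28],[0,0,0,0,0,0,0.36],[0,0,0,0,0,0,0.45],[0,0,0,0,0,0,0.45],[0,0,0,0,0,0,0.45]]

```text
clock: 22.28
position: [0.4375, 0.2848, 0.2275]
ee_rot: [0.872, 0.438, 0.099, 0.194]
ft_force: [-0.5, 0.4, -0.6]
grip_width: 0.452
grasp_force: 0.0
```

```bash
python3 pl.py
```

```text
t 22.2833 tcp rail [0.0024 0.0292 0.2275] lean 25.17 px [ 0.905 -0.001 -0.425] py [ 0.001  1.    -0.001] bottom in easel mm [-23.6   1.4   8.1] F rail [ 0.7 -0.  -0.6] g 0.0 [-0.38  0.12 -0.59  1.85  0.53  1.26 -1.79]
```

Retreat along the tool axis and verify the placement numerically.

>>> send_rows:
  plan:
    - [[0,0,0,0,0,-0.03,0.45],[0,0,0,0,0,-0.06,0.45],[0,0,0,0,0,-0.1,0.45],[0,0,0,0,0,-0.15,0.45],[0,0,0,0,0,-0.15,0.45],[0,0,0,0,0,-0.1,0.45],[0,0,0,0,0,0,0.45],[0,0,0,0,0,0,0.45],[0,0,0,0,0,0,0.45]]

```text
clock: 23.03
position: [0.397, 0.3144, 0.3341]
ee_rot: [0.872, 0.438, 0.098, 0.194]
ft_force: [0.7, -0.0, -0.7]
grip_width: 0.452
grasp_force: 0.0
```

```bash
python3 pl.py; python3 rel.py s9
python3 - <<'E'
from rel import *
cv2.imwrite("pics/s9scene.png",optics.camera("scene")[:,:,::-1])
o=json.load(open("s9.json"));Tw=T_of("wrist",o)
def P(n,p,lean):
    q=R.from_euler('y',np.radians(lean)).apply(np.array(p,float))+[-22,0,10]   # easel
    return proj(n,R.from_euler('z',RYAW).apply((q+[-39.5,27.7,80])/1000)+[RX,RY,0],Tw if n=="wrist" else T_of(n))
for n in("wrist","scene","side"):
    w=cv2.imread(f"pics/s9{n}.png");h=cv2.cvtColor(w,cv2.COLOR_BGR2HSV);m=cv2.inRange(h,(155,90,60),(175,255,255))
    for l in(20,25,30): print(n,l,[P(n,p,l).round(0).tolist() for p in([0,60,170],[0,-60,170],[-4,60,2],[-4,-60,2])])
    for k in sorted(cv2.findContours(m,0,2)[0],key=cv2.contourArea)[-3:]: print(n,cv2.contourArea(k),cv2.boxPoints(cv2.minAreaRect(k)).round(0).tolist())
E
```

```text
t 23.0333 tcp rail [0.0525 0.0296 0.3341] lean 25.17 px [ 0.905 -0.001 -0.425] py [ 0.001  1.    -0.001] bottom in easel mm [ 26.5   1.8 114.7] F rail [-0.5 -0.4 -0.7] g 0.0 [-0.42  0.04 -0.63  1.69  0.46  1.48 -1.75]
clock 23.03 tcp rail [0.0525 0.0296 0.3341] pitch -127.98 toolx yaw -90.05 notch [0.0606 0.0136 0.3515] F [ 0.7 -0.  -0.7]
wrist 20 [[337.0, 329.0], [340.0, 159.0], [320.0, 257.0], [320.0, 153.0]]
wrist 25 [[317.0, 330.0], [317.0, 159.0], [320.0, 257.0], [320.0, 153.0]]
wrist 30 [[297.0, 329.0], [293.0, 159.0], [320.0, 257.0], [320.0, 153.0]]
wrist 1669.0 [[308.0, 155.0], [320.0, 155.0], [320.0, 327.0], [308.0, 327.0]]
scene 20 [[328.0, 125.0], [368.0, 119.0], [331.0, 176.0], [369.0, 170.0]]
scene 25 [[327.0, 123.0], [367.0, 117.0], [331.0, 176.0], [369.0, 170.0]]
scene 30 [[326.0, 122.0], [365.0, 116.0], [331.0, 176.0], [368.0, 170.0]]
scene 1991.5 [[326.0, 123.0], [366.0, 119.0], [371.0, 173.0], [331.0, 177.0]]
side 20 [[391.0, 301.0], [345.0, 336.0], [366.0, 325.0], [325.0, 356.0]]
side 25 [[396.0, 307.0], [350.0, 342.0], [366.0, 325.0], [325.0, 356.0]]
side 30 [[400.0, 314.0], [355.0, 349.0], [366.0, 325.0], [325.0, 356.0]]
side 0.0 [[343.0, 346.0], [345.0, 345.0], [345.0, 345.0], [343.0, 346.0]]
side 0.5 [[332.0, 352.0], [334.0, 350.0], [334.0, 350.0], [332.0, 352.0]]
side 197.0 [[347.0, 343.0], [394.0, 308.0], [397.0, 312.0], [350.0, 348.0]]
```

```bash
python3 -c "
from workcell import job
print(job.hand_in())"
```

```text
the job is handed in; nothing more can be done
None
```

The easel hangs fully home on the rail and the pink plate leans centred on its slope at about 25°, picture out. I handed the job in at about 23 s, and the hand-in gave no verdict.

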